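# Sort the gas canisters by weight

### The arm

A 6-joint arm with a two-finger parallel gripper is mounted at the origin on a cart in front of the work surface, level with it; the furniture and walls round the work are solid. World frame = base frame: x ahead of the robot, y to its left, z up, the work surface at z = 0. Lengths are in m, angles in rad, forces in N, time in s.
With the tool pointing down it reaches from about 0.425 to 0.95 m from the base axis. Payload 14.7 kg.
Tool frame: the origin (TCP) lies on the centre line of the jaws, within the pads' length; the fingertips stand 17 mm ahead of it and the grasp point (between the pads) lies 2 mm behind it; z points along the fingers, y is the line along which they close (so a half turn about z gives the same grasp; the last joint's range is limited). The gripper opens to 85 mm and grips with 20 to 120 N. Pads are 22 mm wide; open, the fingers measure 114 mm over their backs; the gripper's body (76 mm by 85 mm) begins 54 mm behind the grasp point. The pads swing forward as they close: fully open they stand 13 mm farther back than shut.
Start: joints at [-1.309, 0.48, 1.596, -0, 1.065, -0.047], TCP at [0.198, -0.619, 0.248] pointing down, gripper open.
Joint ranges: [-2.75, 2.75], [-0.82, 2.05], [0.23, 2.67], [-1.56, 4.7], [0.09, 2.69], [-2.92, 2.92]. Speed limits (rad/s): [1.89, 1.89, 2.39, 3.01, 3.01, 3.01].

### API

Orientations are given as a 3x3 rotation matrix whose columns are the frame's x, y, z axes.
In Python, from workcell import status, cams, r gives the robot as it stands.
- The arm moves only by the tool send_rows, never from a script. Its argument "steps" is a list of rows, each a list of 6 numbers: the shift along the tool's x, y, z in mm, then the turn, a rotation vector about the tool's x, y, z in degrees. A call has 1 to 12 rows; each row shifts and turns the commanded pose from where the row before left it, along the tool's axes as they then stand; what a row does not reach is not made up. A row lasts 1/8 s, in which the tool goes at most 62.5 mm and 10.7 degrees, less where a joint would pass 70% of its speed; a pose out of reach is approached as far as the arm can. A call is refused whole if a number of a shift passes 62.5 or a number of a turn 10.7, either way. A call with a gripper value outside its range is refused whole. "jaw" is the closure, from -1 (fully open) to 1 (shut), set as the call begins (left out, the last holds). The fingers move at their own pace and stop on an object; "grip_force" is the grip in N (left out, the last holds). Time passes only in rows, so rows that do not move let the fingers close. It gives the time, the measured TCP pose, the force, the opening and the grip force at its end, in the units of the state.
- status.get_obs(): the state, without advancing time (a new reading comes with each control period).
- cams.snapshot(name): name is "scene" or "top" or "wrist"; returns the picture (420x560x3 uint8, red, green, blue); there is no depth.
- cams.camera_params(name): a dict with "intrinsics" (3x3 intrinsics, pixels), "distortion" ([k1, k2, p1, p2, k3] as OpenCV has them; the pictures are not rectified), "R" (3x3) and "t" (3): a world point X has camera coordinates R X + t; the wrist camera has in their place "tool_from_camera" (4x4, takes a point from camera to tool coordinates, whose origin is the TCP and whose axes are the flange's). Camera axes: x right, y down, z forward; pixel columns grow to the right and rows downward; lengths in m; the calibration is good to about 2 mm. A picture is of the moment at which its call begins: read the wrist's pose just before it. camera_params takes no time and is no camera call.
- r.sign_off(): hands the job in; it is judged then, once.
Trained networks look in the newest picture that a camera, given by its name, has taken for a name from the list of things; names that differ only in an ending like _2 or _b are one class to them, and where a whole thing is asked for, a point or a joint stands for the part that bears it (a point fixed in the world has none). Each returns a list of dicts, best first, with "conf" (0 to 1); they miss things now and then, are a little off and sometimes report something else, mostly with a low value. They report only what shows in the picture. A call takes as long as a camera call. They do not tell look-alikes from the thing itself.
- cams.trace(label, camera): "mask" (420x560 bool, what is visible of it) and "location" ([column, row] in pixels, amid what is visible of it).
- cams.landmark_of(label, camera): "location" ([column, row] in pixels: a listed point, or the origin of a listed thing).
The state is a dict: "time_s": time; "q": joint angles; "qvel": joint speeds; "joint_torque": joint torques, N m; "tcp_pos": TCP position; "tcp_rot": TCP orientation; "contact_force": force on the tool from outside, world axes, zero at the start; "torque": the same for the moment, N m; "gripper_width": finger opening in m; "grasp_force": force on a finger pad.
Only numpy, scipy, OpenCV 4.12 (cv2) and the standard library are available. Lean on these libraries where they do the work, as an engineer would, in place of code of your own. Each camera call takes 0.05 s, during which the arm holds its last target. There are 200 camera calls.

### The job

The two gas canisters of the sparkling-water maker look alike, and each may be full or spent: lift each one just clear and feel its weight. Press every full (heavy) canister fully home in a sleeve of the wooden holder, and stand every spent (light) one upright in the blue tray. Keep the canisters low (never 15 cm above the worktop) and upright, never drop them or press them with more than about 25 N, and leave the mug, the glass and the salt shaker alone.

Things in the scene. Friction and masses are not known exactly. Their poses are not given: they have to be found in the camera images.
- canister_1: sealed gas canister: aluminium cylinder 44 mm wide, 82 mm tall, blue band near the foot, then a rounded shoulder and a black cap 23 mm wide; 106 mm tall in all. Origin: centre of its underside, z up. Starts upright on the worktop. Full (3.5 to 4.8 N) or spent (1.1 to 1.7 N), told only by weight; both may be full, both spent, or one of each
- canister_2: second canister, looks just like canister_1; same size, origin and possible weights
- holder: fixed light wooden block on a dark base, 80 x 176 x 45 mm high, two upright round sleeves 47 mm wide, mouths chamfered 3 mm, at y = +45 and -45 mm of its frame. Origin: centre of its underside, z up. In each slides a stiff seat with a black rubber cushion (2.5 N/mm), its top 25 to 28 mm above the underside: it bears a canister, yields to 10 N in all, stays put, stops at 16 mm: fully home
- seat_a_home (a point): centre of a canister's underside when it is fully home (cushion unloaded; 1 to 2 mm lower under a full canister) in the sleeve at holder y = +45 mm; 16 mm above the holder's underside, axes as the holder
- seat_b_home (a point): the same for the sleeve at holder y = -45 mm
- seat_a (a joint): how far the rubber seat in the sleeve at holder y = +45 mm has been pushed down, m: 0 top, 0.012 at the stop (fully home); starts between 0 and 0.003
- seat_b (a joint): the same for the sleeve at holder y = -45 mm
- return_tray: fixed blue open tray, 96 x 180 x 24 mm high, walls and floor 4 mm. Origin: centre of its underside, z up, y along its length; two canisters stand in it side by side, e.g. at y = +45 and -45 mm
- mug_a: striped mug, 80 x 114 x 89 mm, loose; origin centre of its underside; bystander
- tea_glass: clear drinking glass, 83 mm wide, 105 mm tall, loose; origin centre of its underside; bystander
- salt_shaker: salt shaker with a grey top, 44 mm wide, 90 mm tall, loose; origin centre of its underside; bystander
Not all that is in view belongs to the job. What is shaped like the canister_2 but yellow is not meant.

How it is judged:
On the way:
1. a canister is lifted just clear and held a moment (((height (world z) of canister_1 above 0.003 m and contact force between canister_1 and the fingers above 1 N) or (height (world z) of canister_2 above 0.003 m and contact force between canister_2 and the fingers above 1 N))), for 0.2 s.
At the end, for the whole second after the job is handed in: every full canister stands released in a sleeve of the holder, pressed home (its seat within 2.5 mm of the stop), and every spent canister stands released and upright on the floor of the blue tray (((linear speed of canister_1 below 0.02 m/s and angle between canister_1's own z axis and vertical below 0.12 rad and contact force between canister_1 and the fingers below 0.05 N and ((horizontal distance between canister_1 and seat_a_home below 0.005 m and value of joint seat_a above 0.0095 m) or (horizontal distance between canister_1 and seat_b_home below 0.005 m and value of joint seat_b above 0.0095 m)) and z of canister_1 in the frame of seat_a_home below 0.004 m and contact force between canister_1 and holder above 2.6 N) or (linear speed of canister_1 below 0.02 m/s and angle between canister_1's own z axis and vertical below 0.12 rad and contact force between canister_1 and the fingers below 0.05 N and z of canister_1 in the frame of return_tray below 0.008 m and x of canister_1 in the frame of return_tray between -0.035 and 0.035 m and y of canister_1 in the frame of return_tray between -0.075 and 0.075 m and contact force between canister_1 and return_tray between 0.5 and 2.6 N)) and ((linear speed of canister_2 below 0.02 m/s and angle between canister_2's own z axis and vertical below 0.12 rad and contact force between canister_2 and the fingers below 0.05 N and ((horizontal distance between canister_2 and seat_a_home below 0.005 m and value of joint seat_a above 0.0095 m) or (horizontal distance between canister_2 and seat_b_home below 0.005 m and value of joint seat_b above 0.0095 m)) and z of canister_2 in the frame of seat_a_home below 0.004 m and contact force between canister_2 and holder above 2.6 N) or (linear speed of canister_2 below 0.02 m/s and angle between canister_2's own z axis and vertical below 0.12 rad and contact force between canister_2 and the fingers below 0.05 N and z of canister_2 in the frame of return_tray below 0.008 m and x of canister_2 in the frame of return_tray between -0.035 and 0.035 m and y of canister_2 in the frame of return_tray between -0.075 and 0.075 m and contact force between canister_2 and return_tray between 0.5 and 2.6 N))); the robot touches nothing.
It fails at once if a canister was raised 15 cm or more above the worktop (height (world z) of any of canister_1, canister_2 above 0.15 m).
It fails at once if a canister was tipped by more than 0.5 rad (angle between any of canister_1, canister_2's own z axis and vertical above 0.5 rad).
It fails at once if a canister was dropped on, or pressed against, the holder or the tray with more than 35 N (contact force between any of canister_1, canister_2 and holder above 35 N or contact force between any of canister_1, canister_2 and return_tray above 35 N).
It fails at once if a bystander was moved by more than 30 mm (distance of any of mug_a, tea_glass, salt_shaker from where it was at the start of the episode above 0.03 m).
It also fails if it takes over 58 s, if anything falls off the work surface, if the arm or the gripper's body presses on something with over 40 N, if the wrist force passes 120 N, or if a joint passes its speed limit or range.

## Working session

There is one attempt and no reset: what is moved stays moved. The work goes in short steps, Python scripts to look and compute and a tool call to move; the robot and the scene stay as the last step left them, time stands still between calls to the robot, and variables do not carry over. Pictures are saved under pics/ and viewed, at most 10 in all, crops included, and the job is handed in when it is done.

Besides the shell and the picture viewer there is one more tool, called after "Call:" as name(argument=value, ...), one argument or row to a line, values as JSON. send_rows: Moves the arm, as the interface text tells. Its arguments: {"type":"object","properties":{"steps":{"type":"array"},"jaw":{"type":"number"},"grip_force":{"type":"number"}},"required":["steps"]}

```bash
mkdir -p pics; cat > h.py <<'E'
import numpy as np,cv2
from workcell import status,cams,r
def ray(cam,px):
    p=cams.camera_params(cam);K=np.array(p["intrinsics"]);D=np.array(p["distortion"])
    n=cv2.undistortPoints(np.array([[px]],float),K,D)[0,0]; d=np.array([n[0],n[1],1])
    if cam=="wrist":
        o=status.get_obs();T=np.array(p["tool_from_camera"]);R=np.array(o["tcp_rot"])
        return R@T[:3,3]+np.array(o["tcp_pos"]), R@T[:3,:3]@d
    R=np.array(p["R"]);t=np.array(p["t"]); return -R.T@t, R.T@d
def onz(cam,px,z):
    c,d=ray(cam,px); return c+d*(z-c[2])/d[2]
E
python3 - <<'E'
from h import *
o=status.get_obs();print(o["time_s"],np.round(o["tcp_rot"],3).tolist(),o["tcp_pos"],o["contact_force"])
ims=[]
for c in("scene","top"):
    im=cams.snapshot(c);cv2.imwrite(f"pics/{c}0.png",im[:,:,::-1])
    for l in("canister_1","holder","return_tray","seat_a_home","seat_b_home","mug_a","tea_glass","salt_shaker"):
        z=0.016 if "seat" in l else 0
        for d in cams.landmark_of(l,c):
            print(c,l,round(d["conf"],2),np.round(d["location"]),np.round(onz(c,d["location"],z)[:2],3))
E
```

```text
0.0 [[0.953, 0.304, -0.0], [0.304, -0.953, 0.001], [0.0, -0.001, -1.0]] [ 0.19744664 -0.61887494  0.24766801] [0.32582294 0.5445573  0.05439884]
scene canister_1 0.76 [290. 225.] [ 0.514 -0.028]
scene canister_1 0.67 [285. 257.] [0.441 0.073]
scene canister_1 0.57 [330. 219.] [ 0.453 -0.118]
scene canister_1 0.32 [173. 253.] [0.647 0.243]
scene holder 0.8 [216. 299.] [0.46  0.273]
scene return_tray 0.73 [370. 188.] [ 0.458 -0.307]
scene seat_a_home 0.91 [196. 302.] [0.473 0.316]
scene seat_b_home 0.65 [225. 278.] [0.48  0.226]
scene mug_a 0.75 [239. 226.] [0.606 0.062]
scene mug_a 0.29 [228. 283.] [0.476 0.221]
scene tea_glass 0.92 [175. 252.] [0.647 0.238]
scene salt_shaker 0.62 [306. 189.] [ 0.587 -0.181]
top canister_1 0.71 [321. 242.] [ 0.456 -0.118]
top canister_1 0.54 [257. 246.] [0.462 0.073]
top canister_1 0.53 [287. 225.] [ 0.519 -0.024]
top holder 0.69 [186. 252.] [0.462 0.286]
top return_tray 0.85 [390. 234.] [ 0.465 -0.328]
top seat_a_home 0.78 [171. 245.] [0.485 0.324]
top seat_a_home 0.67 [319. 242.] [ 0.456 -0.113]
top seat_a_home 0.2 [257. 197.] [0.609 0.061]
top seat_b_home 0.78 [204. 248.] [0.466 0.228]
top mug_a 0.77 [257. 196.] [0.616 0.062]
top tea_glass 0.96 [198. 193.] [0.64 0.24]
top salt_shaker 0.76 [335. 197.] [ 0.591 -0.177]
```

```bash
python3 -c "
import cv2
a=cv2.imread('pics/top0.png')[140:310,130:450];cv2.imwrite('pics/top0c.png',cv2.resize(a,None,fx=2.5,fy=2.5,interpolation=2))
a=cv2.imread('pics/scene0.png');cv2.imwrite('pics/scene0c.png',cv2.resize(a,(800,600)))"
```

```text
(no output)
```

View pics/top0c.png

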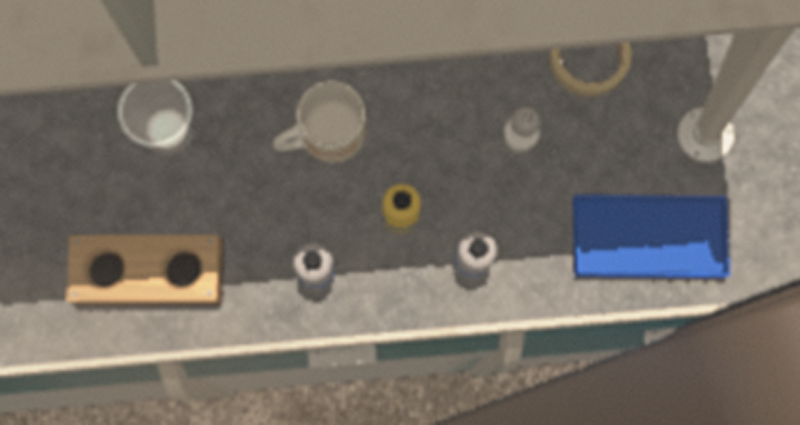

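View pics/scene0c.png

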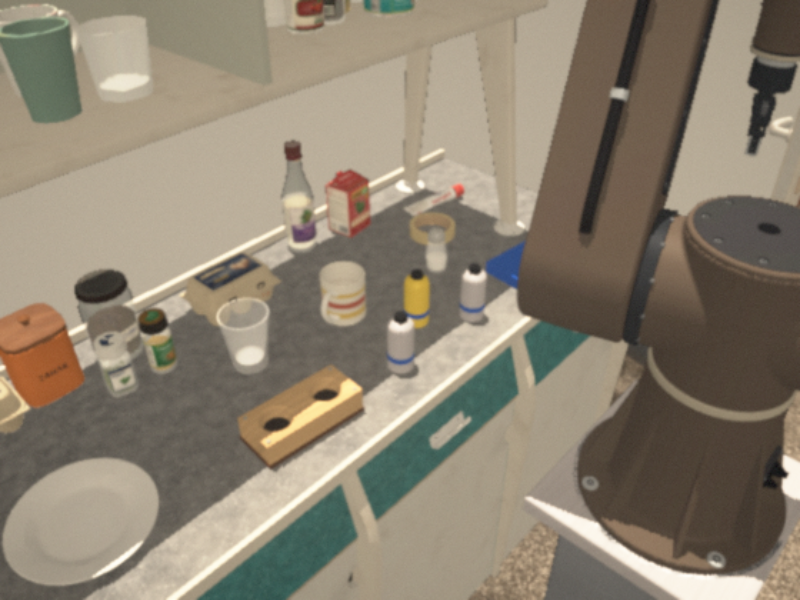

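The top view has two silver canisters at crop (313,262) and (477,250), a yellow decoy at (402,203), the holder on the left and the tray on the right. In the scene view the shelf stands at the back, clear of the work. I'm moving above canister 2 for a close look.

Call:
send_rows(
  steps=[
    [0, 0, 0, 0, 0, 8.9],
    [0, 0, 0, 0, 0, 8.9],
    [25, -50, -4, 0, 0, 0],
    [25, -50, -4, 0, 0, 0],
    [25, -50, -4, 0, 0, 0],
    [25, -50, -4, 0, 0, 0],
    [25, -50, -4, 0, 0, 0],
    [25, -50, -4, 0, 0, 0],
    [25, -50, -4, 0, 0, 0],
    [25, -50, -4, 0, 0, 0],
    [25, -50, -4, 0, 0, 0],
    [25, -50, -4, 0, 0, 0],
  ],
  jaw=-1,
)

```text
time_s: 2.4
tcp_pos: [0.4492, -0.118, 0.2888]
tcp_rot: [[1.0, -0.002, 0.001], [-0.002, -1.0, -0.0], [0.001, 0.0, -1.0]]
contact_force: [0.7, -1.1, -0.4]
gripper_width: 0.0853
grasp_force: 0.0
```

```bash
cat > look.py <<'E'
from h import *
import sys
def st():
    o=status.get_obs();print(round(o["time_s"],2),"tcp",np.round(o["tcp_pos"],4),"x",np.round(np.array(o["tcp_rot"])[:,0],3),"z",np.round(np.array(o["tcp_rot"])[:,2],4),"F",np.round(o["contact_force"],2),"w",round(o["gripper_width"],4),"g",np.round(o["grasp_force"],1),"q",np.round(o["q"],2))
def look(cam,labels,save=None):
    im=cams.snapshot(cam)
    if save: cv2.imwrite("pics/"+save,cv2.resize(im[:,:,::-1],(800,600)))
    for l in labels:
        z=0.016 if "seat" in l else 0
        for d in cams.landmark_of(l,cam):
            if d["conf"]>.3: print(cam,l,round(d["conf"],2),np.round(d["location"]),np.round(onz(cam,d["location"],z)[:2],4))
E
python3 - <<'E'
from look import *
st();print(np.round(cams.camera_params("wrist")["tool_from_camera"],3))
look("wrist",["canister_1","holder","return_tray","seat_a_home","seat_b_home"],"w1.png")
E
```

```text
2.4 tcp [ 0.4492 -0.118   0.2888] x [ 1.    -0.002  0.001] z [ 8.e-04 -3.e-04 -1.e+00] F [ 0.7  -1.14 -0.44] w 0.0853 g 0.0 q [-0.32  0.17  1.95 -0.    1.01  1.25]
[[-0.    -0.957 -0.29   0.074]
 [ 1.    -0.     0.    -0.001]
 [-0.    -0.29   0.957 -0.126]
 [ 0.     0.     0.     1.   ]]
wrist canister_1 0.9 [203. 106.] [ 0.5139 -0.0295]
wrist canister_1 0.76 [274. 158.] [ 0.4553 -0.111 ]
wrist canister_1 0.6 [115. 156.] [0.457  0.0787]
wrist return_tray 0.82 [455. 154.] [ 0.458  -0.3292]
wrist seat_b_home 0.53 [275. 159.] [ 0.4536 -0.1166]
```

View pics/w1.png

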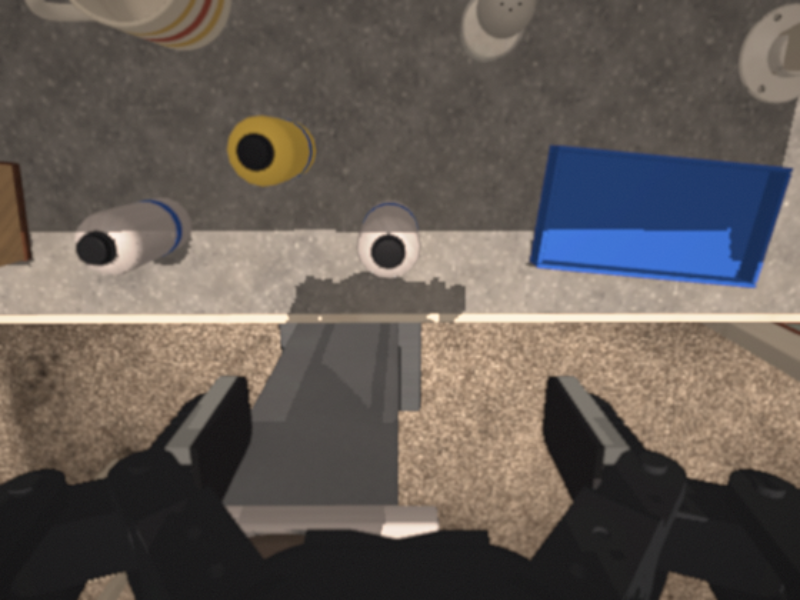

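Wrist view, in 800x600 pixels: cap of canister 2 at (388,251), cap of canister 1 at (97,247), tray corners at (552,147), (790,168), (755,286) and (535,268).

```bash
python3 - <<'E'
from look import *
for n,p,z in(("c2",(388,251),.106),("c1",(97,247),.106),("t1",(552,147),.024),("t2",(790,168),.024),("t3",(755,286),.024),("t4",(535,268),.024)):
    print(n,np.round(onz("wrist",(p[0]*.7,p[1]*.7),z),4))
E
```

```text
c2 [ 0.4539 -0.1144  0.106 ]
c1 [0.4568 0.0682 0.106 ]
t1 [ 0.5153 -0.237   0.024 ]
t2 [ 0.499  -0.4179  0.024 ]
t3 [ 0.4059 -0.411   0.024 ]
t4 [ 0.4214 -0.2317  0.024 ]
```

Call:
send_rows(
  steps=[
    [5, -3, 46, 0, 0, 0],
    [0, 0, 46, 0, 0, 0],
    [0, 0, 46, 0, 0, 0],
    [0, 0, 46, 0, 0, 0],
    [0, 0, 45, 0, 0, 0],
    [0, 0, 0, 0, 0, 0],
    [0, 0, 0, 0, 0, 0],
  ],
)

```text
time_s: 3.58
tcp_pos: [0.4538, -0.1176, 0.0604]
tcp_rot: [[1.0, -0.003, 0.001], [-0.003, -1.0, -0.0], [0.001, 0.0, -1.0]]
contact_force: [0.0, 0.4, 0.5]
gripper_width: 0.0855
grasp_force: 0.0
```

Call:
send_rows(
  steps=[
    [0, 0, 0, 0, 0, 0],
    [0, 0, 0, 0, 0, 0],
    [0, 0, 0, 0, 0, 0],
    [0, 0, 0, 0, 0, 0],
    [0, 0, 0, 0, 0, 0],
    [0, 0, 0, 0, 0, 0],
  ],
  jaw=1,
  grip_force=50,
)

```text
time_s: 4.32
tcp_pos: [0.4543, -0.1169, 0.0604]
tcp_rot: [[1.0, -0.002, 0.002], [-0.002, -1.0, -0.001], [0.002, 0.001, -1.0]]
contact_force: [-0.8, 0.4, 16.8]
gripper_width: 0.0435
grasp_force: 48.2
```

Call:
send_rows(
  steps=[
    [0, 0, -5, 0, 0, 0],
    [0, 0, -5, 0, 0, 0],
    [0, 0, -5, 0, 0, 0],
    [0, 0, 0, 0, 0, 0],
    [0, 0, 0, 0, 0, 0],
    [0, 0, 0, 0, 0, 0],
  ],
)

```text
time_s: 5.08
tcp_pos: [0.4534, -0.1167, 0.0741]
tcp_rot: [[1.0, -0.002, -0.0], [-0.002, -1.0, 0.0], [-0.0, -0.0, -1.0]]
contact_force: [0.2, 0.7, -1.3]
gripper_width: 0.0427
grasp_force: 50.9
```

```bash
python3 - <<'E'
from look import *
st();st()
look("wrist",["canister_1"],"w2.png");st()
E
```

```text
5.08 tcp [ 0.4534 -0.1167  0.0741] x [ 1.    -0.002 -0.   ] z [-3.e-04  1.e-04 -1.e+00] F [ 0.23  0.71 -1.33] w 0.0427 g 50.9 q [-0.32  0.51  2.15 -0.    0.48  1.26]
5.08 tcp [ 0.4534 -0.1167  0.0741] x [ 1.    -0.002 -0.   ] z [-3.e-04  1.e-04 -1.e+00] F [ 0.23  0.71 -1.33] w 0.0427 g 50.9 q [-0.32  0.51  2.15 -0.    0.48  1.26]
wrist canister_1 0.73 [275. 233.] [ 0.4472 -0.1148]
wrist canister_1 0.69 [124. 121.] [ 0.5142 -0.0306]
5.17 tcp [ 0.4534 -0.1167  0.0741] x [ 1.    -0.002 -0.   ] z [-4.e-04  1.e-04 -1.e+00] F [ 0.05  0.12 -1.33] w 0.0432 g 50.9 q [-0.32  0.51  2.15  0.    0.48  1.26]
```

View pics/w2.png

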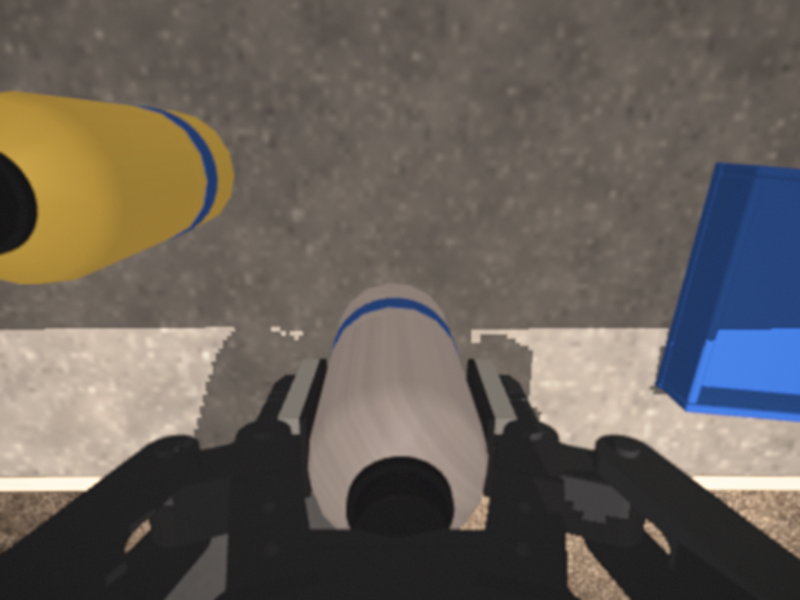

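The canister is held upright between the pads, its cap at about (400,497). The force reading suggests it is light. I'll raise it a little more, read again, then carry it toward the tray.

Call:
send_rows(
  steps=[
    [0, 0, -15, 0, 0, 0],
    [0, 0, -15, 0, 0, 0],
    [0, 0, 0, 0, 0, 0],
    [0, 0, 0, 0, 0, 0],
    [0, 0, 0, 0, 0, 0],
  ],
)

```text
time_s: 5.8
tcp_pos: [0.4533, -0.1166, 0.104]
tcp_rot: [[1.0, -0.002, -0.001], [-0.002, -1.0, 0.0], [-0.001, -0.0, -1.0]]
contact_force: [-0.5, -0.1, -1.3]
gripper_width: 0.0433
grasp_force: 51.0
```

Call:
send_rows(
  steps=[
    [0, 0, 0, 0, 0, 0],
  ],
)

```text
time_s: 5.92
tcp_pos: [0.4533, -0.1167, 0.104]
tcp_rot: [[1.0, -0.002, -0.001], [-0.002, -1.0, 0.0], [-0.001, -0.0, -1.0]]
contact_force: [1.0, -0.0, -1.0]
gripper_width: 0.0431
grasp_force: 51.0
```

Call:
send_rows(
  steps=[
    [0, 0, 0, 0, 0, 0],
  ],
)

```text
time_s: 6.05
tcp_pos: [0.4534, -0.1167, 0.1041]
tcp_rot: [[1.0, -0.002, -0.0], [-0.002, -1.0, 0.0], [-0.0, -0.0, -1.0]]
contact_force: [-0.3, 0.7, -1.9]
gripper_width: 0.0428
grasp_force: 51.0
```

```bash
python3 - <<'E'
from look import *
f=[]
for i in range(8):
    cams.snapshot("wrist");f.append(status.get_obs()["contact_force"][2])
print(np.round(f,2));st()
print(onz("wrist",(400*.7,497*.7),.106+.014))
E
```

```text
[-1.8  -1.26 -1.79 -1.54 -1.4  -0.65 -1.04 -0.87]
6.45 tcp [ 0.4535 -0.1167  0.1043] x [ 1.    -0.002  0.   ] z [ 0. -0. -1.] F [-0.28 -0.75 -0.87] w 0.043 g 51.0 q [-0.32  0.45  2.14 -0.    0.55  1.26]
[ 0.43648921 -0.11709014  0.12      ]
```

It weighs about 1.3 N, so canister 2 is spent and goes to the far tray spot.

Call:
send_rows(
  steps=[
    [1, 30, 0, 0, 0, 0],
    [1, 55, 0, 0, 0, 0],
    [1, 55, 0, 0, 0, 0],
    [0, 55, 0, 0, 0, 0],
    [0, 45, 0, 0, 0, 0],
    [0, 17, 0, 0, 0, 0],
    [0, 0, 15, 0, 0, 0],
    [0, 0, 10, 0, 0, 0],
    [0, 0, 0, 0, 0, 0],
    [0, 0, 0, 0, 0, 0],
  ],
)

```text
time_s: 7.7
tcp_pos: [0.4562, -0.3729, 0.0793]
tcp_rot: [[1.0, -0.001, -0.0], [-0.001, -1.0, 0.0], [-0.0, -0.0, -1.0]]
contact_force: [0.3, 0.1, -1.2]
gripper_width: 0.043
grasp_force: 51.1
```

```bash
python3 - <<'E'
from look import *
st();look("wrist",["canister_1","return_tray"],"w3.png")
E
```

```text
7.7 tcp [ 0.4562 -0.3729  0.0793] x [ 1.    -0.001 -0.   ] z [-3.e-04  3.e-04 -1.e+00] F [ 0.3   0.14 -1.23] w 0.043 g 51.1 q [-0.74  0.61  1.87  0.    0.66  0.83]
wrist canister_1 0.71 [275. 235.] [ 0.4465 -0.3713]
wrist return_tray 0.96 [198. 214.] [ 0.4602 -0.3235]
```

View pics/w3.png

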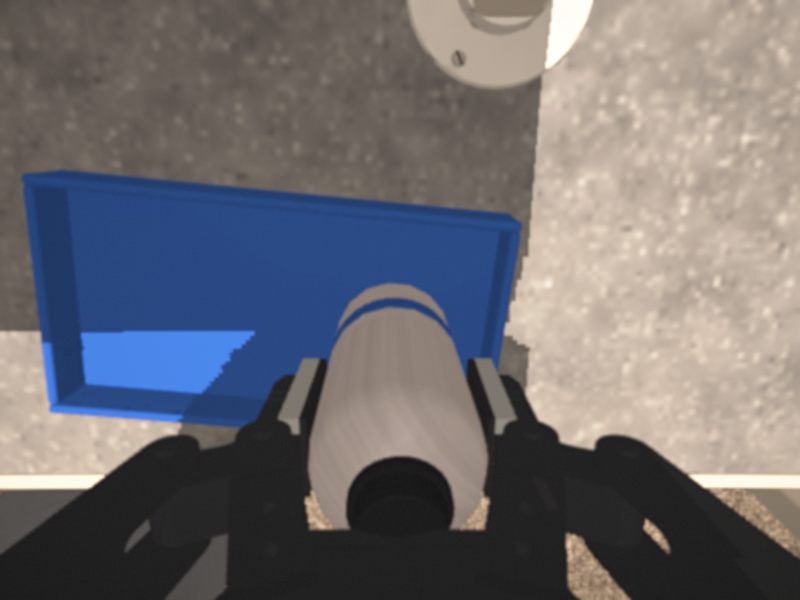

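Call:
send_rows(
  steps=[
    [0, 0, 6, 0, 0, 0],
    [0, 0, 5, 0, 0, 0],
    [0, 0, 2, 0, 0, 0],
    [0, 0, 1, 0, 0, 0],
    [0, 0, 0, 0, 0, 0],
    [0, 0, 0, 0, 0, 0],
  ],
)

```text
time_s: 8.6
tcp_pos: [0.4561, -0.3738, 0.0654]
tcp_rot: [[1.0, -0.002, 0.0], [-0.002, -1.0, -0.0], [0.0, 0.0, -1.0]]
contact_force: [-0.1, 0.6, -1.3]
gripper_width: 0.0433
grasp_force: 51.1
```

```bash
python3 - <<'E'
from look import *
st();o=status.get_obs();print(onz("wrist",(400*.7,497*.7),o["tcp_pos"][2]+.0456)-o["tcp_pos"])
E
```

```text
8.6 tcp [ 0.4561 -0.3738  0.0654] x [ 1.    -0.002  0.   ] z [ 1.e-04 -1.e-04 -1.e+00] F [-0.12  0.58 -1.28] w 0.0433 g 51.1 q [-0.74  0.63  1.88 -0.    0.63  0.83]
[ 0.00757172 -0.00014281  0.0456    ]
```

Call:
send_rows(
  steps=[
    [0, 0, 1, 0, 0, 0],
    [0, 0, 0.5, 0, 0, 0],
    [0, 0, 0, 0, 0, 0],
    [0, 0, 0, 0, 0, 0],
  ],
)

```text
time_s: 9.1
tcp_pos: [0.4563, -0.3738, 0.0645]
tcp_rot: [[1.0, -0.002, 0.001], [-0.002, -1.0, -0.0], [0.001, 0.0, -1.0]]
contact_force: [-1.0, 2.3, 10.7]
gripper_width: 0.043
grasp_force: 51.8
```

Call:
send_rows(
  steps=[
    [0, 0, 0.5, 0, 0, 0],
    [0, 0, 0, 0, 0, 0],
    [0, 0, 0, 0, 0, 0],
  ],
)

```text
time_s: 9.48
tcp_pos: [0.4563, -0.3738, 0.0644]
tcp_rot: [[1.0, -0.002, 0.001], [-0.002, -1.0, -0.001], [0.001, 0.001, -1.0]]
contact_force: [-2.7, 4.6, 19.2]
gripper_width: 0.0428
grasp_force: 52.4
```

Call:
send_rows(
  steps=[
    [0, 0, -0.7, 0, 0, 0],
    [0, 0, 0, 0, 0, 0],
  ],
)

```text
time_s: 9.72
tcp_pos: [0.4562, -0.3738, 0.0645]
tcp_rot: [[1.0, -0.002, 0.0], [-0.002, -1.0, -0.0], [0.0, 0.0, -1.0]]
contact_force: [-1.7, 2.2, 10.1]
gripper_width: 0.043
grasp_force: 51.8
```

Call:
send_rows(
  steps=[
    [0, 0, 0, 0, 0, 0],
    [0, 0, 0, 0, 0, 0],
    [0, 0, 0, 0, 0, 0],
    [0, 0, 0, 0, 0, 0],
    [0, 0, 0, 0, 0, 0],
    [0, 0, 0, 0, 0, 0],
  ],
  jaw=-1,
)

```text
time_s: 10.48
tcp_pos: [0.456, -0.3737, 0.064]
tcp_rot: [[1.0, -0.002, 0.0], [-0.002, -1.0, 0.0], [0.0, -0.0, -1.0]]
contact_force: [-0.2, 1.0, 0.1]
gripper_width: 0.0859
grasp_force: 0.0
```

Call:
send_rows(
  steps=[
    [0, 0, -20, 0, 0, 0],
    [0, 0, -40, 0, 0, 0],
    [0, 0, -50, 0, 0, 0],
    [0, -55, -50, 0, 0, 0],
    [0, -60, 0, 0, 0, 0],
    [0, -60, 0, 0, 0, 0],
    [0, -60, 0, 0, 0, 0],
    [0, -60, 0, 0, 0, 0],
    [0, -60, 0, 0, 0, 0],
    [0, -60, 0, 0, 0, 0],
    [0, 0, 0, 0, 0, 0],
    [0, 0, 0, 0, 0, 0],
  ],
)

```text
time_s: 11.98
tcp_pos: [0.4568, 0.0326, 0.2161]
tcp_rot: [[1.0, -0.001, 0.0], [-0.001, -1.0, -0.0], [0.0, 0.0, -1.0]]
contact_force: [0.8, -0.7, 0.1]
gripper_width: 0.0852
grasp_force: 0.0
```

```bash
python3 - <<'E'
from look import *
st();look("wrist",["canister_1","holder","seat_a_home","seat_b_home"],"w4.png")
look("top",["canister_1"])
E
```

```text
11.97 tcp [0.4568 0.0326 0.2161] x [ 1.    -0.001  0.   ] z [ 2.e-04 -2.e-04 -1.e+00] F [ 0.75 -0.71  0.15] w 0.0852 g 0.0 q [ 0.01  0.26  2.06 -0.    0.83  1.58]
wrist canister_1 0.93 [234. 172.] [0.4594 0.075 ]
wrist canister_1 0.73 [346. 113.] [ 0.5156 -0.0336]
wrist holder 0.84 [ 30. 158.] [0.4733 0.2749]
wrist seat_b_home 0.62 [ 69. 166.] [0.4683 0.2284]
top canister_1 0.83 [404. 234.] [ 0.4599 -0.3696]
top canister_1 0.55 [255. 244.] [0.4689 0.0777]
top canister_1 0.54 [172. 249.] [0.4741 0.3242]
```

View pics/w4.png

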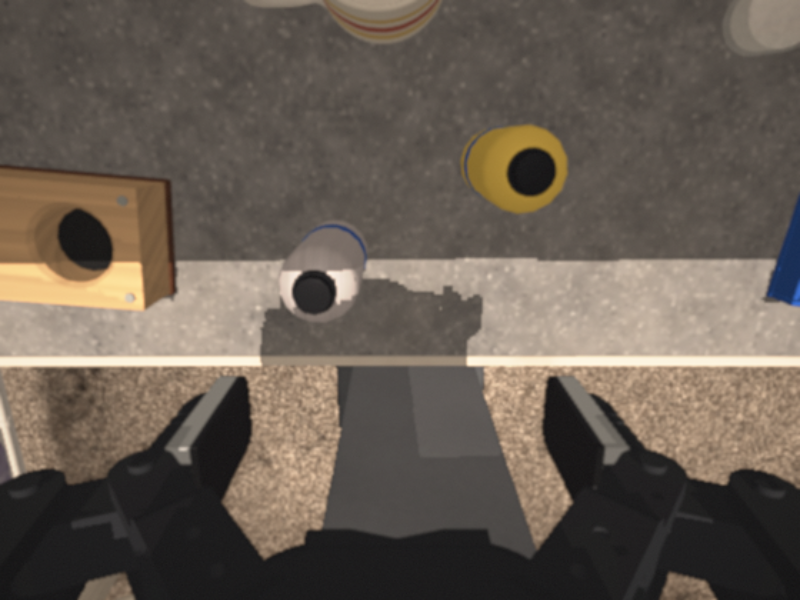

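Canister 2 now stands in the tray. Canister 1's cap is at (314,292) and the near sleeve mouth is centred at about (85,240).

```bash
python3 - <<'E'
from look import *
P=lambda p,z:np.round(onz("wrist",(p[0]*.7,p[1]*.7),z)[:2],4)
print("cap",P((314,292),.106))
g=cv2.cvtColor(cams.snapshot("wrist"),6)
m=(g[120:240,170:265]<35).astype(np.uint8);n,_,s,c=cv2.connectedComponentsWithStats(m);
for i in range(1,n):
    if s[i,4]>100: q=c[i]+[170,120];print(s[i],q,np.round(onz("wrist",q,.106),4))
for k in cams.trace("canister_1","wrist"):
    ys,xs=np.where(k["mask"]);print(k["conf"],xs.min(),xs.max(),ys.min(),ys.max(),k["location"], np.round(onz("wrist",((xs.max()),ys.min()),0),3))
E
```

```text
cap [0.4579 0.0731]
[ 35  71  28  25 110] [222.35454545 198.87272727] [0.4619 0.0713 0.106 ]
0.67 321 394 87 149 [360.4, 119.2] [ 0.539 -0.076  0.   ]
0.61 194 255 154 225 [225.6, 187.1] [0.477 0.055 0.   ]
```

Call:
send_rows(
  steps=[
    [1, -41, 0, 0, 0, 0],
    [0, 0, 50, 0, 0, 0],
    [0, 0, 50, 0, 0, 0],
    [0, 0, 40, 0, 0, 0],
    [0, 0, 16, 0, 0, 0],
    [0, 0, 0, 0, 0, 0],
    [0, 0, 0, 0, 0, 0],
  ],
)

```text
time_s: 13.3
tcp_pos: [0.4583, 0.0735, 0.0607]
tcp_rot: [[1.0, -0.002, 0.001], [-0.002, -1.0, 0.0], [0.001, -0.0, -1.0]]
contact_force: [0.5, 1.4, -0.6]
gripper_width: 0.0855
grasp_force: 0.0
```

Call:
send_rows(
  steps=[
    [0, 0, 0, 0, 0, 0],
    [0, 0, 0, 0, 0, 0],
    [0, 0, 0, 0, 0, 0],
    [0, 0, 0, 0, 0, 0],
    [0, 0, 0, 0, 0, 0],
    [0, 0, 0, 0, 0, 0],
  ],
  jaw=1,
)

```text
time_s: 14.05
tcp_pos: [0.4583, 0.0736, 0.0607]
tcp_rot: [[1.0, -0.002, 0.001], [-0.002, -1.0, 0.0], [0.001, -0.0, -1.0]]
contact_force: [-1.4, 0.3, 11.3]
gripper_width: 0.0429
grasp_force: 49.1
```

Call:
send_rows(
  steps=[
    [0, 0, -5, 0, 0, 0],
    [0, 0, -10, 0, 0, 0],
    [0, 0, -15, 0, 0, 0],
    [0, 0, 0, 0, 0, 0],
    [0, 0, 0, 0, 0, 0],
    [0, 0, 0, 0, 0, 0],
  ],
)

```text
time_s: 14.8
tcp_pos: [0.4576, 0.0735, 0.0897]
tcp_rot: [[1.0, -0.002, -0.001], [-0.002, -1.0, -0.0], [-0.001, 0.0, -1.0]]
contact_force: [0.2, -0.4, -4.0]
gripper_width: 0.0427
grasp_force: 51.6
```

```bash
python3 - <<'E'
from look import *
f=[]
for i in range(4):
    im=cams.snapshot("wrist");f.append(status.get_obs()["contact_force"][2])
print(np.round(f,2));st();cv2.imwrite("pics/w5.png",cv2.resize(im[:,:,::-1],(800,600)))
E
```

```text
[-4.75 -4.44 -4.77 -4.09]
15.0 tcp [0.4577 0.0735 0.0898] x [ 1.    -0.002 -0.001] z [-5.e-04 -0.e+00 -1.e+00] F [-0.52  0.29 -4.09] w 0.0429 g 51.6 q [0.09 0.48 2.15 0.   0.51 1.67]
```

View pics/w5.png

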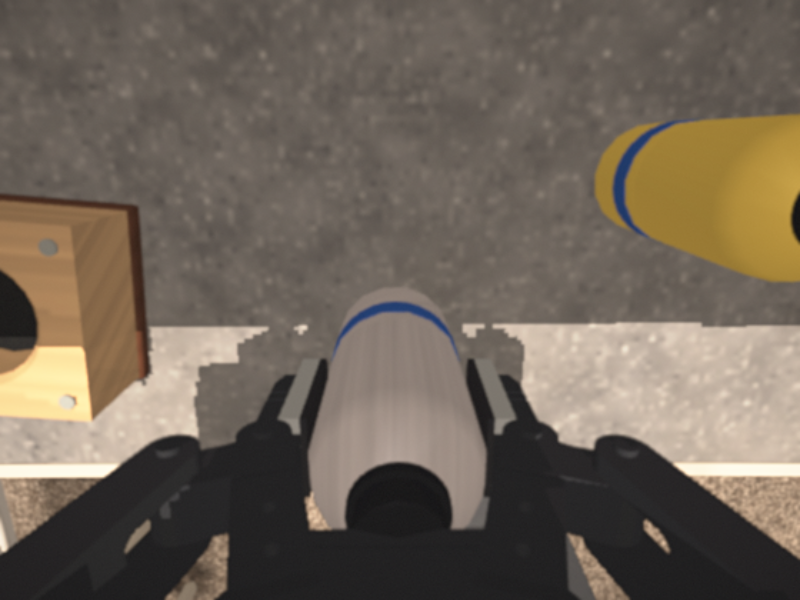

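It reads about -4.5 N, so canister 1 is full. I'll measure its offset in the grasp, raise it and move beside the holder to fix the sleeve position.

```bash
cat >> h.py <<'E'
def proj(P):
    o=status.get_obs();p=cams.camera_params("wrist");T=np.array(p["tool_from_camera"])
    X=(np.asarray(P)-np.array(o["tcp_pos"]))@np.array(o["tcp_rot"])
    C=(X-T[:3,3])@T[:3,:3]
    return cv2.projectPoints(C,np.zeros(3),np.zeros(3),np.array(p["intrinsics"]),np.array(p["distortion"]))[0][:,0]/.7
def circ(c,rad,n=90):
    t=np.linspace(0,2*np.pi,n);return np.stack([c[0]+rad*np.cos(t),c[1]+rad*np.sin(t),0*t+c[2]],1)
E
python3 - <<'E'
from look import *
t=np.array(status.get_obs()["tcp_pos"])
for dx in(-.008,-.004,0,.004,.008):
    b=proj(circ(t+[dx,0,-.0604],.022));k=proj(circ(t+[dx,0,.0456],.0115));j=b[:,1].argmin()
    print(dx,"bottom top row",b[j],"cap",k[:,1].min(),k[:,1].max(),k[:,0].min(),k[:,0].max())
E
```

```text
-0.008 bottom top row [397.66913018 297.41309858] cap 514.6388259361851 606.3821891612089 342.28073701254857 456.26907804397405
-0.004 bottom top row [397.65577553 287.67541195] cap 497.45379059384624 591.2265692040179 341.63321455352275 456.8991849716409
0 bottom top row [397.64227232 277.82092878] cap 479.86941614051705 575.7472950836578 340.9695241540506 457.54521490009165
0.004 bottom top row [397.62861764 267.84723344] cap 461.8699390075048 559.932792306318 340.28899594187396 458.20783362304434
0.008 bottom top row [397.61480853 257.7518369 ] cap 443.4386704839595 543.7708739963697 339.5909203423545 458.88774660416266
```

Call:
send_rows(
  steps=[
    [0, 0, -20, 0, 0, 0],
    [0, -20, -15, 0, 0, 0],
    [0, -30, 0, 0, 0, 0],
    [0, -20, 0, 0, 0, 0],
    [0, 0, 0, 0, 0, 0],
    [0, 0, 0, 0, 0, 0],
  ],
)

```text
time_s: 15.75
tcp_pos: [0.4577, 0.1432, 0.1248]
tcp_rot: [[1.0, -0.002, -0.001], [-0.002, -1.0, -0.0], [-0.001, 0.0, -1.0]]
contact_force: [0.0, -0.4, -4.0]
gripper_width: 0.0432
grasp_force: 52.3
```

```bash
python3 - <<'E'
from look import *
st();look("wrist",["canister_1","holder","seat_a_home","seat_b_home"],"w6.png");st()
E
```

```text
15.75 tcp [0.4577 0.1432 0.1248] x [ 1.    -0.002 -0.001] z [-5.e-04 -2.e-04 -1.e+00] F [ 0.04 -0.39 -4.02] w 0.0432 g 52.3 q [ 0.24  0.43  2.1  -0.    0.62  1.81]
wrist canister_1 0.91 [274. 234.] [0.4305 0.1458]
wrist canister_1 0.79 [528. 123.] [ 0.513 -0.032]
wrist holder 0.67 [ 98. 180.] [0.4736 0.2755]
wrist seat_b_home 0.82 [153. 192.] [0.4688 0.2304]
16.0 tcp [0.458 0.143 0.125] x [ 1.    -0.003 -0.   ] z [-1.e-04 -0.e+00 -1.e+00] F [-0.85 -0.25 -4.53] w 0.0429 g 52.3 q [ 0.24  0.43  2.1  -0.    0.62  1.81]
```

View pics/w6.png

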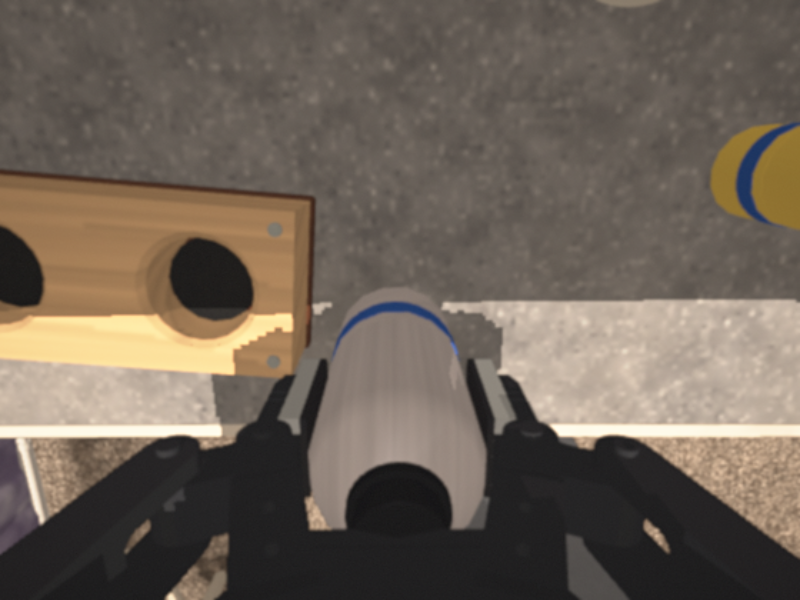

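The sleeve mouth is at about (200,285) and the canister is upright in the grasp. I'll overlay the projected model on one zoomed picture to check both.

```bash
python3 - <<'E'
from look import *
im=cams.snapshot("wrist")[:,:,::-1];im=cv2.resize(im,None,fx=1/.7*2,fy=1/.7*2,interpolation=cv2.INTER_CUBIC)
t=np.array(status.get_obs()["tcp_pos"]);print(t)
def dr(c,r,col):cv2.polylines(im,[np.round(proj(circ(c,r))*2).astype(int)],True,col,1)
s=np.array([.469,.230,0])
dr(s+[0,0,.045],.0265,(0,255,0));dr(s+[0,0,.042],.0235,(255,255,0));dr(s+[0,0,.026],.0235,(0,0,255))
for dx,col in((0,(0,255,0)),(-.003,(0,0,255))):
    dr(t+[dx,0,-.0604],.022,col);dr(t+[dx,0,.0456],.0115,col);dr(t+[dx,0,.0456-.012],.0115,col)
a=im[400:760,220:620];b=im[540:1120,600:1000]
cv2.imwrite("pics/w7.png",np.hstack([np.vstack([a,np.zeros((220,400,3),np.uint8)]),b]))
E
```

```text
[0.45803945 0.14310794 0.12503803]
```

View pics/w7.png

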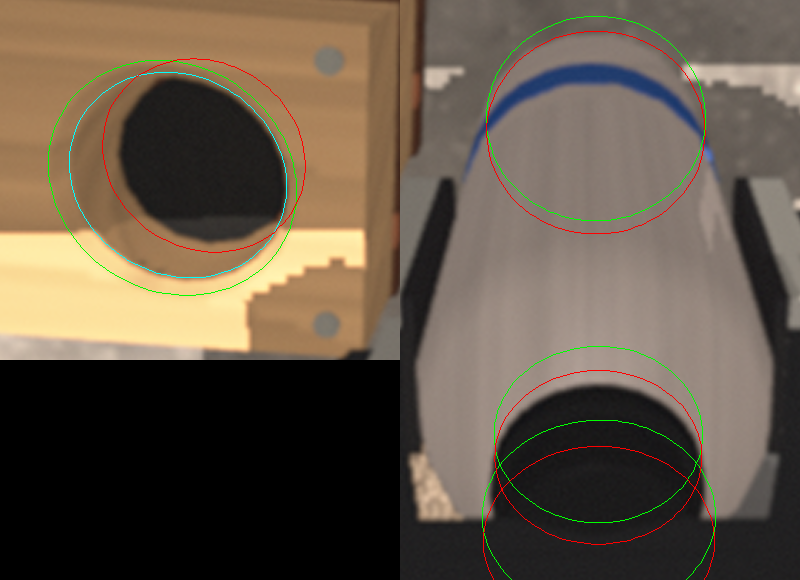

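The bottom and cap rims fit the canister about 3.5 mm behind the TCP, and the sleeve circle fits at (0.469, 0.230). I'm moving over the sleeve and entering gently.

Call:
send_rows(
  steps=[
    [4, -20, 0, 0, 0, 0],
    [4, -35, 0, 0, 0, 0],
    [4, -22, 0, 0, 0, 0],
    [2.5, -10, 0, 0, 0, 0],
    [0, 0, 10, 0, 0, 0],
    [0, 0, 6, 0, 0, 0],
    [0, 0, 0, 0, 0, 0],
    [0, 0, 0, 0, 0, 0],
  ],
)

```text
time_s: 17.05
tcp_pos: [0.4726, 0.23, 0.109]
tcp_rot: [[1.0, -0.002, -0.0], [-0.002, -1.0, -0.0], [-0.0, 0.0, -1.0]]
contact_force: [1.3, 0.5, -4.0]
gripper_width: 0.043
grasp_force: 52.3
```

Call:
send_rows(
  steps=[
    [0, 0, 2, 0, 0, 0],
    [0, 0, 2, 0, 0, 0],
    [0, 0, 1, 0, 0, 0],
    [0, 0, 0, 0, 0, 0],
  ],
)

```text
time_s: 17.55
tcp_pos: [0.4729, 0.2305, 0.1048]
tcp_rot: [[1.0, -0.002, 0.001], [-0.002, -1.0, 0.0], [0.001, -0.0, -1.0]]
contact_force: [-4.2, -3.4, 15.9]
gripper_width: 0.0427
grasp_force: 54.6
```

```bash
python3 - <<'E'
from look import *
for i in range(4):
    o=status.get_obs();print(np.round(o["contact_force"],2),np.round(o["torque"],3),np.round(o["tcp_pos"],4),np.round(np.array(o["tcp_rot"])[:,2],4))
    cams.snapshot("scene")
E
```

```text
[-4.2  -3.42 15.86] [-0.31   0.602  0.071] [0.4729 0.2305 0.1048] [ 8.e-04  2.e-04 -1.e+00]
[-2.95 -2.9  14.55] [-0.337  0.615  0.027] [0.4729 0.2305 0.1048] [ 8.e-04  2.e-04 -1.e+00]
[-3.43 -2.64 14.75] [-0.331  0.593  0.046] [0.4729 0.2305 0.1049] [ 9.e-04  3.e-04 -1.e+00]
[-2.97 -2.8  14.83] [-0.29   0.605  0.057] [0.4729 0.2305 0.1049] [ 8.e-04  2.e-04 -1.e+00]
```

Call:
send_rows(
  steps=[
    [0, 0, -3, 0, 0, 0],
    [0, 0, 0, 0, 0, 0],
  ],
)

```text
time_s: 18.0
tcp_pos: [0.4727, 0.2305, 0.1072]
tcp_rot: [[1.0, -0.002, 0.0], [-0.002, -1.0, 0.0], [0.0, -0.0, -1.0]]
contact_force: [-0.4, -0.5, -3.8]
gripper_width: 0.0426
grasp_force: 52.5
```

```bash
python3 - <<'E'
from look import *
for i in range(3):
    o=status.get_obs();print(np.round(o["contact_force"],2),np.round(o["torque"],3),np.round(o["tcp_pos"],4))
    cams.snapshot("wrist")
look("wrist",["canister_1","holder","seat_a_home","seat_b_home"])
E
```

```text
[-0.4  -0.48 -3.82] [-0.009 -0.012 -0.028] [0.4727 0.2305 0.1072]
[ 0.06  0.72 -4.42] [-0.008  0.016 -0.049] [0.4727 0.2305 0.107 ]
[ 0.09  0.05 -5.36] [ 0.059 -0.052  0.011] [0.4726 0.2305 0.1069]
wrist canister_1 0.73 [275. 231.] [0.4546 0.2331]
wrist seat_a_home 0.9 [141. 207.] [0.4777 0.3198]
```

The contact force points to -x and -y, and the landmarks also put the canister slightly too far +x and +y. I'll correct by about 2 mm in each and retry.

Call:
send_rows(
  steps=[
    [-2, 2, 0, 0, 0, 0],
    [0, 0, 1, 0, 0, 0],
    [0, 0, 1, 0, 0, 0],
    [0, 0, 1, 0, 0, 0],
    [0, 0, 0, 0, 0, 0],
  ],
)

```text
time_s: 19.02
tcp_pos: [0.4706, 0.2285, 0.1039]
tcp_rot: [[1.0, -0.002, -0.0], [-0.002, -1.0, -0.0], [-0.0, 0.0, -1.0]]
contact_force: [-0.2, 0.1, -3.5]
gripper_width: 0.043
grasp_force: 52.4
```

```bash
python3 - <<'E'
from look import *
o=status.get_obs();print(np.round(o["contact_force"],2),np.round(o["torque"],3),np.round(o["tcp_pos"],4))
E
```

```text
[-0.24  0.11 -3.5 ] [ 0.04   0.017 -0.027] [0.4706 0.2285 0.1039]
```

Call:
send_rows(
  steps=[
    [0, 0, 1.5, 0, 0, 0],
    [0, 0, 1.5, 0, 0, 0],
    [0, 0, 0, 0, 0, 0],
  ],
)

```text
time_s: 19.4
tcp_pos: [0.4705, 0.2284, 0.1009]
tcp_rot: [[1.0, -0.002, -0.0], [-0.002, -1.0, -0.0], [-0.0, 0.0, -1.0]]
contact_force: [-0.1, -0.5, -3.6]
gripper_width: 0.043
grasp_force: 52.4
```

```bash
python3 - <<'E'
from look import *
o=status.get_obs();print(np.round(o["contact_force"],2),np.round(o["torque"],3),np.round(o["tcp_pos"],4))
E
```

```text
[-0.14 -0.53 -3.58] [ 0.064 -0.036  0.026] [0.4705 0.2284 0.1009]
```

Call:
send_rows(
  steps=[
    [0, 0, 2, 0, 0, 0],
    [0, 0, 2, 0, 0, 0],
    [0, 0, 2, 0, 0, 0],
    [0, 0, 2, 0, 0, 0],
    [0, 0, 2, 0, 0, 0],
    [0, 0, 0, 0, 0, 0],
  ],
)

```text
time_s: 20.15
tcp_pos: [0.4705, 0.2284, 0.0909]
tcp_rot: [[1.0, -0.002, -0.0], [-0.002, -1.0, -0.0], [-0.0, 0.0, -1.0]]
contact_force: [0.2, 0.7, -5.2]
gripper_width: 0.0429
grasp_force: 52.4
```

Call:
send_rows(
  steps=[
    [0, 0, 2, 0, 0, 0],
    [0, 0, 2, 0, 0, 0],
    [0, 0, 1, 0, 0, 0],
    [0, 0, 0, 0, 0, 0],
  ],
)

```text
time_s: 20.65
tcp_pos: [0.4706, 0.2285, 0.086]
tcp_rot: [[1.0, -0.002, -0.0], [-0.002, -1.0, -0.0], [-0.0, 0.0, -1.0]]
contact_force: [-0.1, -0.3, -4.0]
gripper_width: 0.0428
grasp_force: 52.5
```

Call:
send_rows(
  steps=[
    [0, 0, 1.5, 0, 0, 0],
    [0, 0, 1.5, 0, 0, 0],
    [0, 0, 1, 0, 0, 0],
    [0, 0, 0, 0, 0, 0],
  ],
)

```text
time_s: 21.15
tcp_pos: [0.4707, 0.2285, 0.0822]
tcp_rot: [[1.0, -0.002, 0.0], [-0.002, -1.0, 0.0], [0.0, -0.0, -1.0]]
contact_force: [-0.4, -2.0, 5.6]
gripper_width: 0.0432
grasp_force: 53.2
```

Call:
send_rows(
  steps=[
    [0, 0, 1, 0, 0, 0],
    [0, 0, 1, 0, 0, 0],
    [0, 0, 1, 0, 0, 0],
    [0, 0, 0, 0, 0, 0],
  ],
)

```text
time_s: 21.65
tcp_pos: [0.4708, 0.2285, 0.0792]
tcp_rot: [[1.0, -0.002, 0.0], [-0.002, -1.0, 0.0], [0.0, -0.0, -1.0]]
contact_force: [-1.4, -0.4, 4.9]
gripper_width: 0.0429
grasp_force: 53.2
```

Call:
send_rows(
  steps=[
    [0, 0, 1, 0, 0, 0],
    [0, 0, 1, 0, 0, 0],
    [0, 0, 1, 0, 0, 0],
    [0, 0, 0, 0, 0, 0],
  ],
)

```text
time_s: 22.15
tcp_pos: [0.4707, 0.2285, 0.0762]
tcp_rot: [[1.0, -0.002, 0.0], [-0.002, -1.0, 0.0], [0.0, -0.0, -1.0]]
contact_force: [-0.3, -1.0, 4.8]
gripper_width: 0.043
grasp_force: 53.2
```

Seat is sliding at about 10 N total, as expected. I'll continue to the stop.

Call:
send_rows(
  steps=[
    [0, 0, 1, 0, 0, 0],
    [0, 0, 1, 0, 0, 0],
    [0, 0, 0.5, 0, 0, 0],
    [0, 0, 0, 0, 0, 0],
  ],
)

```text
time_s: 22.65
tcp_pos: [0.4707, 0.2285, 0.0737]
tcp_rot: [[1.0, -0.002, 0.0], [-0.002, -1.0, 0.0], [0.0, -0.0, -1.0]]
contact_force: [-1.5, -0.7, 5.8]
gripper_width: 0.0428
grasp_force: 53.2
```

Call:
send_rows(
  steps=[
    [0, 0, 1, 0, 0, 0],
    [0, 0, 0.5, 0, 0, 0],
    [0, 0, 0, 0, 0, 0],
  ],
)

```text
time_s: 23.02
tcp_pos: [0.4707, 0.2285, 0.0722]
tcp_rot: [[1.0, -0.002, 0.0], [-0.002, -1.0, 0.0], [0.0, -0.0, -1.0]]
contact_force: [-1.4, -0.7, 6.2]
gripper_width: 0.0429
grasp_force: 53.2
```

Call:
send_rows(
  steps=[
    [0, 0, 1, 0, 0, 0],
    [0, 0, 0.5, 0, 0, 0],
    [0, 0, 0, 0, 0, 0],
    [0, 0, 0, 0, 0, 0],
  ],
)

```text
time_s: 23.52
tcp_pos: [0.4708, 0.2285, 0.0709]
tcp_rot: [[1.0, -0.002, 0.0], [-0.002, -1.0, 0.0], [0.0, -0.0, -1.0]]
contact_force: [-1.9, -1.6, 10.2]
gripper_width: 0.0428
grasp_force: 53.6
```

Call:
send_rows(
  steps=[
    [0, 0, 0.7, 0, 0, 0],
    [0, 0, 0, 0, 0, 0],
    [0, 0, 0, 0, 0, 0],
  ],
)

```text
time_s: 23.9
tcp_pos: [0.4708, 0.2285, 0.0703]
tcp_rot: [[1.0, -0.002, 0.0], [-0.002, -1.0, 0.0], [0.0, -0.0, -1.0]]
contact_force: [-2.4, -1.0, 11.2]
gripper_width: 0.043
grasp_force: 53.7
```

The force is rising at the cushion's rate, so the seat is at the stop. One more small press, then ease off and release.

Call:
send_rows(
  steps=[
    [0, 0, 1, 0, 0, 0],
    [0, 0, 0, 0, 0, 0],
    [0, 0, 0, 0, 0, 0],
  ],
)

```text
time_s: 24.28
tcp_pos: [0.4708, 0.2286, 0.0694]
tcp_rot: [[1.0, -0.002, 0.001], [-0.002, -1.0, 0.0], [0.001, -0.0, -1.0]]
contact_force: [-3.0, -2.3, 14.4]
gripper_width: 0.0432
grasp_force: 53.9
```

Call:
send_rows(
  steps=[
    [0, 0, -2, 0, 0, 0],
    [0, 0, -2, 0, 0, 0],
    [0, 0, -0.5, 0, 0, 0],
    [0, 0, 0, 0, 0, 0],
    [0, 0, 0, 0, 0, 0],
  ],
)

```text
time_s: 24.9
tcp_pos: [0.4707, 0.2285, 0.0733]
tcp_rot: [[1.0, -0.002, 0.0], [-0.002, -1.0, 0.0], [0.0, -0.0, -1.0]]
contact_force: [-0.6, -0.9, 4.1]
gripper_width: 0.0429
grasp_force: 53.0
```

Call:
send_rows(
  steps=[
    [0, 0, 0, 0, 0, 0],
    [0, 0, 0, 0, 0, 0],
    [0, 0, 0, 0, 0, 0],
    [0, 0, 0, 0, 0, 0],
    [0, 0, 0, 0, 0, 0],
    [0, 0, 0, 0, 0, 0],
  ],
  jaw=-1,
)

```text
time_s: 25.65
tcp_pos: [0.4707, 0.2285, 0.0734]
tcp_rot: [[1.0, -0.002, 0.0], [-0.002, -1.0, 0.0], [0.0, -0.0, -1.0]]
contact_force: [0.2, 0.4, -0.4]
gripper_width: 0.0853
grasp_force: 0.0
```

Call:
send_rows(
  steps=[
    [0, 0, -15, 0, 0, 0],
    [0, 0, -40, 0, 0, 0],
    [0, 0, -50, 0, 0, 0],
    [0, 45, -50, 0, 0, 0],
    [0, 55, 0, 0, 0, 0],
    [0, 40, 0, 0, 0, 0],
    [0, 0, 0, 0, 0, 0],
    [0, 0, 0, 0, 0, 0],
  ],
)

```text
time_s: 26.65
tcp_pos: [0.4706, 0.0919, 0.2255]
tcp_rot: [[1.0, -0.003, 0.001], [-0.003, -1.0, 0.0], [0.001, -0.0, -1.0]]
contact_force: [0.3, 0.2, 0.2]
gripper_width: 0.0856
grasp_force: 0.0
```

```bash
python3 - <<'E'
from look import *
st()
for c in("wrist","top","scene"): look(c,["canister_1"])
a=cams.snapshot("wrist");b=cams.snapshot("scene")
cv2.imwrite("pics/end.png",np.hstack([cv2.resize(a,(400,300)),cv2.resize(b[120:340,120:413],(400,300))])[:,:,::-1])
E
```

```text
26.65 tcp [0.4706 0.0919 0.2255] x [ 1.    -0.003  0.001] z [ 9.e-04  3.e-04 -1.e+00] F [0.26 0.24 0.21] w 0.0856 g 0.0 q [0.13 0.27 2.   0.   0.87 1.7 ]
wrist canister_1 0.76 [136. 176.] [0.4668 0.2384]
wrist canister_1 0.65 [403. 129.] [ 0.5141 -0.0314]
top canister_1 0.57 [404. 232.] [ 0.4659 -0.3705]
top canister_1 0.54 [288. 227.] [ 0.5102 -0.025 ]
scene canister_1 0.62 [229. 284.] [0.472  0.2223]
scene canister_1 0.6 [385. 180.] [ 0.4499 -0.3741]
scene canister_1 0.6 [293. 224.] [ 0.5098 -0.0352]
```

View pics/end.png

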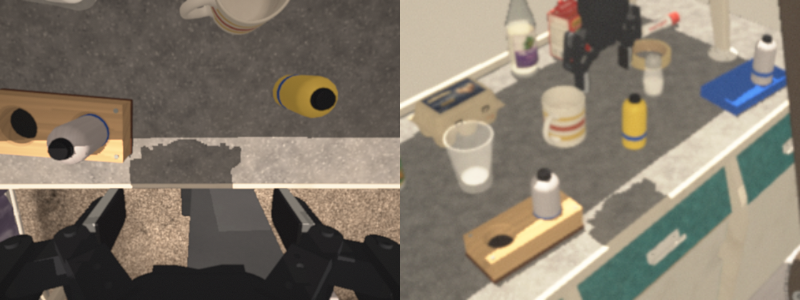

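The full canister sits low in the near sleeve (scene half, 545,195) and the spent one stands upright in the tray (763,60). The gripper is clear and the bystanders are unmoved, so I'm handing in.

```bash
python3 -c "
from workcell import r
print(r.sign_off())"
```

```text
the job is handed in; nothing more can be done
None
```

I pressed the full canister (canister_1, about 4.5 N) home in the holder's near sleeve (seat_b), stood the spent one (canister_2, about 1.3 N) upright in the blue tray, and handed the job in at about 27 s; the sign-off returned no verdict.

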